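Lay out the writing things around the clipboard

ROBOT

A 6-joint arm with a two-finger parallel gripper is mounted at the origin on the work surface. World frame = base frame: x ahead of the robot, y to its left, z up, the work surface at z = 0. Lengths are in mm, angles in rad, forces in N, time in s.
With the tool pointing down it reaches from about 250 to 800 mm from the base axis. Payload 3.9 kg.
Tool frame: the origin (TCP) lies on the front face of the gripper's body, between the roots of the fingers; the fingertips stand 73 mm ahead of it and the grasp point (between the pads) lies 54 mm ahead of it; z points along the fingers, y is the line along which they close (so a half turn about z gives the same grasp; the last joint's range is limited). The gripper opens to 85 mm and grips with 20 to 120 N. Pads are 22 mm wide; open, the fingers measure 114 mm over their backs; the gripper's body (76 mm by 85 mm) begins 54 mm behind the grasp point. The pads swing forward as they close: fully open they stand 13 mm farther back than shut.
Start: joints at [-1.287, 0.26, -0.138, 1.173, 0, 1.571], TCP at [146.999, -503.991, 303.904] pointing down, gripper open.
Joint ranges: [-2.78, 2.78], [-0.83, 1.72], [-1.28, 1.37], [-1.9, 2.12], [-1.57, 1.48], [-3.14, 3.14]. Speed limits (rad/s): [2.57, 2.57, 3.14, 3.14, 3.14, 3.14].

INTERFACE

Orientations are given as a unit quaternion [x, y, z, w].
In Python, from station import robot gives the robot as it stands.
- The arm moves only by the shell command python3 -m inch 'ROWS' [FORCE]. ROWS is text: rows parted by semicolons, each of 5 numbers parted by spaces: the shift along the tool's x, y, z scaled (see below), then the turn about the tool's z scaled (see below), then the opening, from 0 (shut) to 1 (fully open). A call has 1 to 8 rows; each row shifts and turns the commanded pose from where the row before left it, along the tool's axes as they then stand; what a row does not reach is not made up. The controller multiplies each number of a shift by 0.02 m and each number of a turn by 6 degrees. A row lasts 1/12 s, in which the tool goes at most 41.7 mm and 7.16 degrees, less where a joint would pass 70% of its speed; a pose out of reach is approached as far as the arm can. A call with a number of a shift or a turn outside -1 to 1 is refused whole. A call with a gripper value outside its range is refused whole. The fingers move at their own pace and stop on an object; FORCE is the grip in N (left out, the last holds). Time passes only in rows, so rows that do not move let the fingers close. It gives the time, the measured TCP pose, the force, the opening and the grip force at its end, in the units of the state.
- robot.state(): the state, without advancing time (a new reading comes with each control period).
- robot.get_image(name): name is "scene" or "side" or "wrist"; returns a dict with "frame" (480x640x3 uint8, blue, green, red), "fx", "fy", "cx", "cy" (pixels), "distortion" ([k1, k2, p1, p2, k3] as OpenCV has them; the pictures are not rectified), "rvec" (rotation vector, rad) and "tvec" (3), from world to camera coordinates, as OpenCV has them. Camera axes: x right, y down, z forward; pixel columns grow to the right and rows downward; lengths in mm; the calibration is good to about 2 mm. A picture is of the moment at which its call begins. There is no depth.
- robot.close_job(): hands the job in; it is judged then, once.
The state is a dict: "t": time; "q": joint angles; "dq": joint speeds; "joint_torque": joint torques, N m; "position": TCP position; "tool_rot": TCP orientation; "contact_force": force on the tool from outside, world axes, zero at the start; "moment": the same for the moment, N m; "gripper_width": opening from 0.0 (shut) to 1.0 (fully open); "finger_force": force on a finger pad.
Only numpy, scipy, OpenCV 4.12 (cv2) and the standard library are available. Lean on these libraries where they do the work, as an engineer would, in place of code of your own. Each camera call takes 0.05 s, during which the arm holds its last target. There are 200 camera calls.

TASK

Lay the desk out for writing. On the side of the clipboard away from the lamp, lay both pencils on the desk parallel to the clipboard's long edge, points towards its clip end and their middles level with the clipboard's middle: the short pencil with its centre line 4 cm out from the edge, the long one 8 cm out. Stand the empty cup upright on the desk just beyond the clip end (a gap of about 2 cm), in line with the clipboard's centre line, and lay the eraser flat on the paper as a weight, centred just inside the edge opposite the clip (its long side parallel to that edge, about 1.5 cm in); set everything down without dropping it or tipping the cup over, and leave the lamp, plant and note block alone.

Things in the scene. Friction and masses are not known exactly. Their poses are not given: they have to be found in the camera images.
- clipboard: Blue clipboard, 200 x 135 x 4 mm, flat, immovable. Origin: centre of its underside, on the desk. +x along its length to the end with the steel clip, +y to its left edge (clip end far), z up. White paper pad 3 mm thick on it: x -94.5 to 70.5, y -59 to 59 mm, top 7 mm above the desk. Clip: x 65 to 95, y -35 to 35 mm, up to 20 mm above the desk.
- pencil_long: The long yellow hexagonal wooden pencil, 170 mm long, 10 mm across the flats, lying loose on the desk. Origin: mid-length on its axis, 5 mm above the desk. +x runs along it to the sharpened point (bare wood cone 20 mm long); the other end is black.
- pencil_short: The short yellow hexagonal wooden pencil, otherwise like the long one: 100 mm long, 10 mm across the flats, loose. Origin: mid-length on its axis, 5 mm above the desk. +x runs along it to the sharpened point.
- eraser: Grey silicone eraser, a loose block 50 x 25 x 14 mm (along its x, y, z) lying flat. Origin: centre of its underside.
- cup: Empty clear acrylic pencil cup, round, outer diameter 60 mm at the rim (slightly less at the foot), 95 mm tall, wall 4 mm, open top, standing loose. Origin: centre of its underside; z up.
- lamp: Small aluminium desk lamp, fixed: round base 110 mm across and 18 mm high with a black toggle switch on its front, bent stem and a shade, about 280 mm tall. Origin: centre of the underside of the base. Stands beyond the work, clearly on the left or on the right of the clipboard. Not to be moved.
- plant: Small green succulent in a terracotta pot, 86 mm across at the rim, about 125 mm tall, loose, on the opposite side from the lamp. Origin: centre of its underside. Not to be moved.
- notes: White block of note paper, 76 x 76 x 30 mm, loose, beyond the clipboard. Origin: centre of its underside. Not to be moved.
There are look-alikes about, which are no part of the job. Leave any blue or turquoise look-alike of the pencil_long alone.

How it is judged:
By the outcome, as a careful person would: the job done as asked, in the order asked, and still so for the second after the job is handed in, with the robot touching nothing.
It also fails if it takes over 120 s, if anything falls off the work surface, if the arm or the gripper's body presses on something with over 40 N, if the wrist force passes 120 N, or if a joint passes its speed limit or range.

## Working session

There is one attempt and no reset: what is moved stays moved. The work goes in short steps, Python scripts to look and compute and a shell command to move; the robot and the scene stay as the last step left them, time stands still between calls to the robot, and variables do not carry over. Pictures are saved under pics/ and viewed, at most 18 in all, crops included, and the job is handed in when it is done.

```bash
ls; mkdir -p pics
python3 - <<'E'
from station import robot
import cv2
for n in ["scene","side"]:
    d=robot.get_image(n); cv2.imwrite(f"pics/{n}0.png",d["frame"]); print(n,d["fx"],d["distortion"],d["rvec"],d["tvec"])
s=robot.state(); print(s)
E
```

```text
pics
scene 480.9174377251786 [-0.01639731  0.          0.          0.          0.        ] [ 1.81370178  1.97815228 -0.61693848] [ 108.74710941 -394.3643193  1531.74443554]
side 466.4358144750972 [-0.10641809  0.          0.          0.          0.        ] [ 2.39905204 -0.16046954  0.0915784 ] [-511.64991559   25.2676778   993.46052493]
{'t': 0.1, 'q': array([-1.28698179e+00,  2.60614710e-01, -1.39263379e-01,  1.17268024e+00,
       -2.16481398e-05,  1.57080474e+00]), 'dq': array([ 0.00036372, -0.00043599,  0.00107637, -0.00064004,  0.0016545 ,
        0.00280277]), 'joint_torque': array([ 7.17036346e-05, -4.06508052e+01,  2.54527849e+01,  1.01052059e-02,
       -1.13945787e-04, -6.20276204e-07]), 'position': array([ 146.86853362, -503.53014471,  303.14108629]), 'tool_rot': array([ 9.89948259e-01,  1.41427257e-01, -1.35320089e-04, -8.70613069e-04]), 'contact_force': array([ 0.38288238,  0.07998087, -0.39457663]), 'moment': array([ 0.02896296, -0.05607261, -0.00452857]), 'finger_force': 0.0, 'gripper_width': 1.00110925410494}
```

View pics/scene0.png

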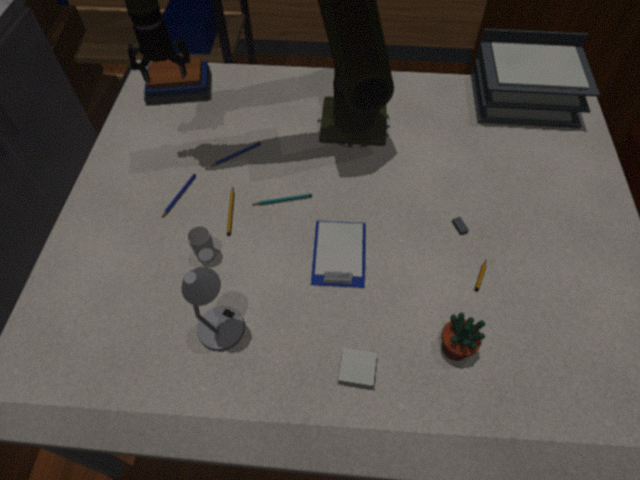

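View pics/side0.png

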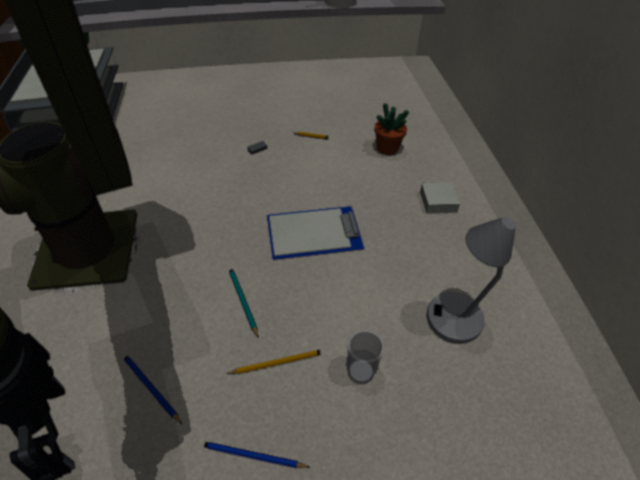

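The scene view shows the clipboard at (340,253) with its clip pointing down the picture, and the lamp on the left at (220,325). The plant is at (460,340) and the notes at (358,367). The cup stands at (204,247) and the eraser lies at (460,226).

Pencil candidates:
- **Yellow:** the long one runs (233,190)–(229,233) and the short one (485,262)–(478,289). These are the ones meant.
- **Blue or turquoise:** (180,195), (237,153) and (283,200). These are look-alikes, to be left alone.

```bash
cat > h.py <<'E'
from station import robot
import cv2, numpy as np
from scipy.spatial.transform import Rotation as R
def KD(d): return np.array([[d["fx"],0,d["cx"]],[0,d["fy"],d["cy"]],[0,0,1.]]),np.array(d["distortion"],float)
def world(d,px,z):
    K,D=KD(d); px=np.asarray(px,float).reshape(-1,1,2)
    n=cv2.undistortPoints(px,K,D)[:,0]; M=cv2.Rodrigues(np.array(d["rvec"],float))[0]
    r=np.c_[n,np.ones(len(n))]@M; c=-M.T@np.array(d["tvec"],float).ravel()
    return (c+r*((np.asarray(z)-c[2])/r[:,2])[:,None])[:,:2]
def proj(d,P):
    K,D=KD(d); return cv2.projectPoints(np.asarray(P,float).reshape(-1,3),np.array(d["rvec"],float),np.array(d["tvec"],float),K,D)[0][:,0]
def blobs(mask,amin=15):
    n,l,s,c=cv2.connectedComponentsWithStats(mask.astype(np.uint8))
    return [np.argwhere(l==i)[:,::-1] for i in range(1,n) if s[i,4]>=amin]
def rect(d,pts,z):
    w=world(d,pts,z).astype(np.float32); (c,s,a)=cv2.minAreaRect(w); b=cv2.boxPoints((c,s,a))
    e=[b[1]-b[0],b[2]-b[1]]; e=max(e,key=np.linalg.norm); return np.round(c,1),np.round(sorted(s),1),round(float(np.degrees(np.arctan2(e[1],e[0]))),1)
def report():
    s=robot.state(); T=R.from_quat(s["tool_rot"]).as_matrix()
    print("t",round(s["t"],2),"tcp",np.round(s["position"],1),"toolx deg",round(float(np.degrees(np.arctan2(T[1,0],T[0,0]))),1),"F",np.round(s["contact_force"],1),"w",round(s["gripper_width"],3),"ff",round(s["finger_force"],1))
E
python3 - <<'E'
from h import *
for n in ["scene","side"]:
    d=robot.get_image(n); f=d["frame"]; h=cv2.cvtColor(f,cv2.COLOR_BGR2HSV)
    y=cv2.inRange(h,(15,130,70),(32,255,255))
    for p in blobs(y): print(n,"yellow",p.mean(0).round(),len(p),rect(d,p,5))
    b=cv2.inRange(h,(105,150,50),(130,255,255))
    for p in blobs(b,100): print(n,"blue",p.mean(0).round(),len(p),rect(d,p,4))
d=robot.get_image("scene")
for nm,px,z in [("er",(460,226),7),("cup",(206,256),0),("long pt",(233,189),5),("long end",(229,233),5),("short pt",(486,262),5),("sh end",(478,289),5),("plant",(458,350),0),("notes",(358,367),30),("lampbase",(221,330),9),("shade",(201,286),250)]: print(nm,world(d,[px],z)[0].round(),z)
d=robot.get_image("side")
for nm,px,z in [("er",(257,147),7),("cup",(361,370),0),("long pt",(229,373),5),("long end",(319,352),5),("short pt",(295,133),5),("sh end",(328,136),5),("notes",(439,196),30),("lampbase",(456,318),9),("shade",(492,246),250)]: print(nm,world(d,[px],z)[0].round(),z)
a=robot.get_image("scene")["frame"]
c1=cv2.resize(a[180:310,150:280],(400,400),interpolation=2);c2=cv2.resize(a[180:310,400:530],(400,400),interpolation=2)
cv2.imwrite("pics/c1.png",cv2.convertScaleAbs(np.hstack([c1,c2]),alpha=1.5))
E
```

```text
scene yellow [230. 211.] 130 (array([ 391.2, -321.2]), array([  8.8, 147.3]), 7.1)
scene yellow [481. 275.] 87 (array([544. , 346.6]), array([ 8.9, 74. ]), -19.3)
scene blue [357. 279.] 144 (array([565.2,  40.4]), array([ 59.6, 121.8]), -34.0)
scene blue [317. 277.] 130 (array([568.5, -68.1]), array([ 43. , 100.1]), 32.1)
side yellow [311. 134.] 71 (array([546.9, 349.9]), array([12.6, 72.9]), -20.3)
side yellow [275. 362.] 468 (array([ 392.5, -320.7]), array([ 11.1, 154.9]), 7.2)
side blue [329. 249.] 336 (array([507.7, -71.6]), array([ 34.9, 197. ]), 8.5)
side blue [252. 455.] 519 (array([ 342.5, -475.8]), array([  9.2, 143.9]), -19.0)
er [395. 305.] 7
cup [ 542. -357.] 0
long pt [ 314. -328.] 5
long end [ 467. -310.] 5
short pt [503. 364.] 5
sh end [584. 336.] 5
plant [746. 278.] 0
notes [816.  50.] 30
lampbase [ 747. -273.] 9
shade [ 763. -264.] 250
er [396. 307.] 7
cup [ 543. -353.] 0
long pt [ 312. -332.] 5
long end [ 474. -311.] 5
short pt [504. 361.] 5
sh end [592. 337.] 5
notes [809.  39.] 30
lampbase [ 745. -277.] 9
shade [ 732. -303.] 250
```

View pics/c1.png

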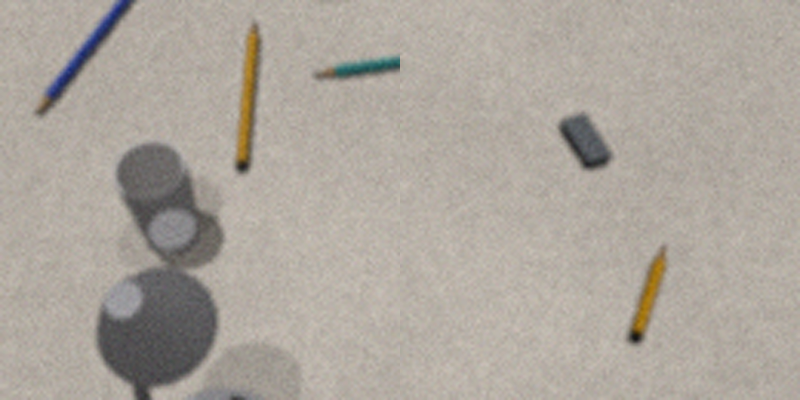

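The enlarged crop confirms the yellow long pencil, with its point at the top and black end at the bottom, and the yellow short pencil at crop (650,290). The cup is upright and the eraser is grey. I'll turn the tool first, then travel by way of the clipboard.

```bash
cat >> h.py <<'E'
def plan(x,y,z,head,cmd=None):
    """print turn units (6deg, heading goes down with +turn) and shift units (20mm) in tool axes after that turn"""
    s=robot.state(); T=R.from_quat(s["tool_rot"]).as_matrix()
    h0=np.degrees(np.arctan2(T[1,0],T[0,0])); p=s["position"]
    t=-((head-h0+180)%360-180)/6
    T2=T@R.from_euler("z",t*6,degrees=True).as_matrix(); v=T2.T@(np.array([x,y,z])-p)/20
    print("turn",round(t,2),"shift",np.round(v,2),"| shift w/o turn",np.round(T.T@(np.array([x,y,z])-p)/20,2),"q",np.round(np.degrees(s["q"]),0))
E
python3 -m inch '0 0 0 -1 1;0 0 0 -1 1;0 0 0 -1 1;0 0 0 -1 1;0 0 0 -1 1;0 0 0 -1 1;0 0 0 -1 1;0 0 0 -1 1' 40
python3 -m inch '0 0 0 -1 1;0 0 0 -1 1;0 0 0 -1 1;0 0 0 -1 1;0 0 0 -1 1;0 0 0 -1 1;0 0 0 -1 1;0 0 0 -1 1' >/dev/null
python3 -m inch '0 0 0 -1 1;0 0 0 -1 1;0 0 0 -1 1;0 0 0 -1 1;0 0 0 -1 1;0 0 0 -1 1;0 0 0 -1 1;0 0 0 -1 1' >/dev/null
python3 -c "
from h import *
report();plan(380,-20,303,160.5)"
```

```text
t: 1.02
position: [147.0, -504.0, 303.8]
tool_rot: [0.845, 0.534, 0.0, -0.0]
contact_force: [0.2, -0.0, -0.0]
gripper_width: 1.002
finger_force: 0.0
t 2.35 tcp [ 147.  -504.   303.9] toolx deg 160.6 F [ 0.6 -0.5 -0.4] w 1.001 ff 0.0
turn 0.01 shift [-2.9  26.7   0.04] | shift w/o turn [-2.93 26.7   0.04] q [-74.  15.  -8.  67.  -0. -54.]
```

```bash
python3 -m inch '-.1 1 0 0 1;-.1 1 0 0 1;-.1 1 0 0 1;-.1 1 0 0 1;-.1 1 0 0 1;-.1 1 0 0 1;-.1 1 0 0 1;-.1 1 0 0 1'  >/dev/null
python3 -m inch '-.1 1 0 0 1;-.1 1 0 0 1;-.1 1 0 0 1;-.1 1 0 0 1;-.1 1 0 0 1;-.1 1 0 0 1;-.1 1 0 0 1;-.1 1 0 0 1'  >/dev/null
python3 -m inch '-.1 1 0 0 1;-.1 1 0 0 1;-.1 1 0 0 1;-.1 1 0 0 1;-.1 1 0 0 1;-.1 1 0 0 1;-.1 1 0 0 1;-.1 1 0 0 1'  >/dev/null
python3 -m inch '-.1 1 0 0 1;-.1 .9 0 0 1;-.2 .8 0 0 1;0 0 0 0 1;0 0 0 0 1;0 0 0 0 1'  >/dev/null
python3 -c "
from h import *
report();plan(545,348,200,160.5)
d=robot.get_image('wrist');cv2.imwrite('pics/w1.png',d['frame']); np.save('w1.npy',d,allow_pickle=True)
print(d['fx'],d['distortion'])
for c in [(0,0),(0,479),(639,479),(639,0),(320,240)]: print(c,world(d,[c],0)[0].round())"
```

```text
t 4.85 tcp [379.6 -20.6 303.8] toolx deg 160.3 F [ 0.7 -1.1  0.5] w 1.001 ff 0.0
turn -0.04 shift [-1.65 20.14  5.18] | shift w/o turn [-1.56 20.14  5.18] q [ -3.   1. -25.  64.  -0.  17.]
350.9443744592838 [0.00191184 0.         0.         0.         0.        ]
(0, 0) [  99. -230.]
(0, 479) [ 594. -588.]
(639, 479) [906. 275.]
(639, 0) [295. 316.]
(320, 240) [412. -34.]
```

View pics/w1.png

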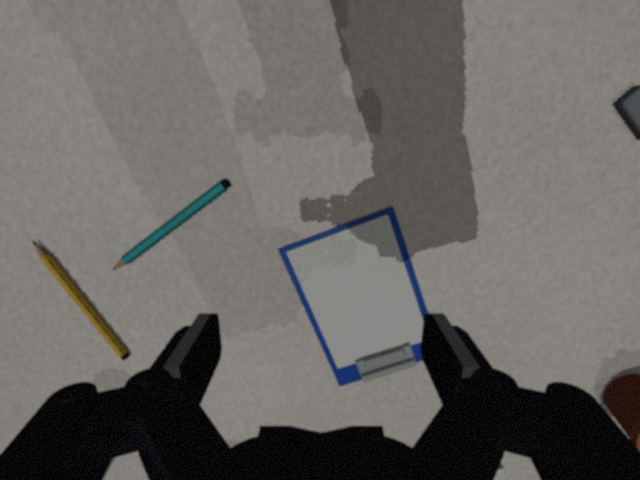

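The wrist view shows three clipboard corners at (280,249), (393,207) and (341,384), with the clip near (385,362). The long yellow pencil runs from its point at (37,242) to its black end at (126,355).

Run:
```python
from h import *
from scipy.optimize import least_squares
d=np.load('w1.npy',allow_pickle=True).item(); f=d['frame']
h=cv2.cvtColor(f,cv2.COLOR_BGR2HSV)
b=cv2.inRange(h,(105,120,40),(130,255,255)); P=np.vstack(blobs(b,100))
q=cv2.convexHull(P.astype(np.float32))[:,0]
px=[min(q,key=lambda p:np.hypot(*(p-c))) for c in [(280,249),(393,207),(341,384)]]
w=world(d,px,4); print(px,w.round(1),[np.linalg.norm(w[0]-w[i]).round(1) for i in (1,2)])
M=np.array([[-100,-67.5],[-100,67.5],[100,-67.5]])
def fit(w,M):
    f=lambda v:(M@np.array([[np.cos(v[2]),-np.sin(v[2])],[np.sin(v[2]),np.cos(v[2])]]).T+v[:2]-w).ravel()
    r=least_squares(f,[480,-10,0]); return r.x[:2].round(1),np.degrees(r.x[2]).round(2),r.fun.round(1)
print(fit(w,M))
s=robot.get_image('scene'); w2=world(s,[(316,221),(366,222),(312,284),(364,286.5)],4); print(w2.round(),fit(w2,np.vstack([M,[100,67.5]])))
s=robot.get_image('side'); w2=world(s,[(273,258),(267,213),(363,248),(354,208)],4); print(w2.round(),fit(w2,np.vstack([M,[100,67.5]])))
print("long",world(d,[(36,242),(126,355)],5).round(1))
```

```text
[array([280., 249.], dtype=float32), array([392., 208.], dtype=float32), array([342., 384.], dtype=float32)] [[405.7 -79.1]
 [403.2  51.2]
 [601.7 -72.6]] [np.float64(130.4), np.float64(196.1)]
(array([502.8, -10. ]), np.float64(1.85), array([-0.7, -1.5, -2.6,  3.1,  3.2, -1.6]))
[[408. -81.]
 [400.  54.]
 [604. -73.]
 [600.  56.]] (array([503., -11.]), np.float64(1.85), array([-2.8, -0.3,  0.5, -0.7,  1.4, -2.4,  0.8,  3.4]))
[[409. -80.]
 [406.  57.]
 [604. -76.]
 [609.  49.]] (array([507. , -12.4]), np.float64(-0.46), array([-2.8,  0.5,  1.6, -0.8,  2.4, -5.2, -1.1,  5.5]))
long [[ 306.7 -328.8]
 [ 469.3 -309.2]]
```

```bash
python3 -m inch '-.1 1 0 0 1;-.1 1 0 0 1;-.1 1 .2 0 1;-.1 1 .2 0 1;-.1 1 .2 0 1;-.1 1 .2 0 1;-.1 1 .2 0 1;-.1 1 .2 0 1'  >/dev/null
python3 -m inch '-.1 1 .2 0 1;-.1 1 .2 0 1;-.1 1 .2 0 1;-.1 1 .2 0 1;-.1 1 .2 0 1;-.1 1 .2 0 1;-.1 1 .2 0 1;-.1 1 .2 0 1'  >/dev/null
python3 -m inch '-.1 1 0 0 1;-.1 1 0 0 1;-.1 1 0 0 1;-.1 1 0 0 1;0 0 0 -1 .5;0 0 0 -1 .5;0 0 0 -1 .5;0 0 0 -1 .5'  >/dev/null
python3 -m inch '0 0 0 -1 .5;0 0 0 -1 .5;0 0 0 -1 .5;0 0 0 -1 .5;0 0 0 -1 .5;0 0 0 -1 .5;0 0 0 -1 .5;0 0 0 -1 .5' >/dev/null
python3 -m inch '0 0 0 -1 .5;0 0 0 -1 .5;0 0 0 -1 .5;0 0 0 -1 .5;0 0 0 -1 .5;0 0 0 -1 .5;0 0 0 -1 .5;0 0 0 -1 .5' >/dev/null
python3 -m inch '0 0 0 -1 .5;0 0 0 -1 .5;0 0 0 -1 .5;0 0 0 -1 .5;0 0 0 -1 .5;0 0 0 -1 .5;0 0 0 0 .5;0 0 0 0 .5' >/dev/null
cat >> h.py <<'E'
def pencil(d):
    h=cv2.cvtColor(d["frame"],cv2.COLOR_BGR2HSV)
    for p in blobs(cv2.inRange(h,(15,130,60),(32,255,255)),60): print("yellow",p.mean(0).round(),rect(d,p,5))
E
python3 -c "
from h import *
report();plan(545,348,150,-19.5)
d=robot.get_image('wrist');cv2.imwrite('pics/w2.png',d['frame']); np.save('w2.npy',d,allow_pickle=True);pencil(d)"
```

```text
t 9.0 tcp [553.1 341.9 247.8] toolx deg -44.0 F [ 0.8  0.5 -0.7] w 0.5 ff 0.0
turn -4.08 shift [-0.48 -0.15  4.89] | shift w/o turn [-0.5   0.06  4.89] q [  32.   29.    5.   66.   -0. -104.]
yellow [321. 228.] (array([546.4, 345.5]), array([10.3, 76.4]), -19.9)
```

View pics/w2.png

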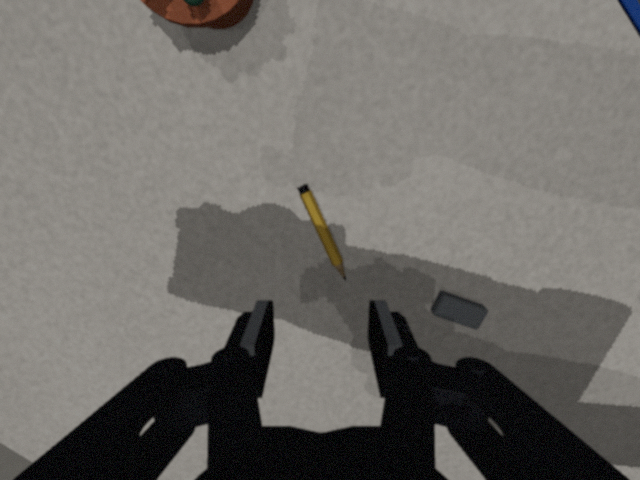

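The pencil runs from its black end at (304,185) to its point at (346,280), and the eraser is at (460,310).

```bash
python3 -m inch '0 0 0 -1 .5;0 0 0 -1 .5;0 0 0 -1 .5;0 0 0 -1 .5' >/dev/null
python3 -c "
from h import *
d=np.load('w2.npy',allow_pickle=True).item()
w=world(d,[(303.5,184.5),(346,281)],5);print(w.round(1),w.mean(0),np.linalg.norm(w[0]-w[1]),np.degrees(np.arctan2(*(w[0]-w[1])[::-1])))
g=d['frame'][285:335,425:495].max(2); 
for th in (60,70): 
  for p in blobs(cv2.medianBlur((g<th).astype(np.uint8),5),100): print(th,p.mean(0)+[425,285],rect(d,p+[425,285],10))
print('finger gap mid', world(d,[(462,297)],14))
c=np.array(w.mean(0)); report();plan(c[0],c[1],61,-19.8)"
```

```text
[[587.5 328.7]
 [492.6 365. ]] [540.08801033 346.86127784] 101.5835141196459 -20.915745947685924
60 [457.88003221 309.18115942] (array([395.2, 305.2]), array([27.1, 53. ]), 25.7)
70 [457.95741557 309.40234949] (array([395. , 305.2]), array([28.7, 55.2]), 26.1)
finger gap mid [[406.46915331 294.05036913]]
t 9.38 tcp [552.9 342.4 247.9] toolx deg -19.6 F [0.6 0.  0.8] w 0.499 ff 0.0
turn 0.04 shift [-0.68  0.    9.34] | shift w/o turn [-0.68  0.    9.34] q [  32.   29.    5.   66.   -0. -129.]
```

```bash
python3 -m inch '-.1 0 1 0 .4;-.1 0 1 0 .4;-.1 0 1 0 .4;-.1 0 1 0 .4;-.1 0 1 0 .4;-.1 0 1 0 .4;0 0 1 0 .4;0 0 .8 0 .4'  >/dev/null
python3 -m inch '0 0 .4 0 .4;0 0 .4 0 .4;0 0 0 0 .4;0 0 0 0 0;0 0 0 0 0;0 0 0 0 0;0 0 0 0 0;0 0 0 0 0' 30
python3 -m inch '0 0 0 0 0;0 0 0 0 0;0 0 -.5 0 0;0 0 -1 0 0;0 0 -1 0 0;0 0 -1 0 0;0 0 0 0 0'
python3 -c "
from h import *
report();plan(499.5,96.9,140,1.85+180)
d=robot.get_image('wrist');cv2.imwrite('pics/w3.png',d['frame'])"
```

```text
t: 10.72
position: [542.2, 347.2, 77.0]
tool_rot: [0.985, -0.171, 0.001, -0.001]
contact_force: [0.1, -0.2, 3.5]
gripper_width: 0.112
finger_force: 29.5
t: 11.3
position: [543.4, 348.0, 150.5]
tool_rot: [0.985, -0.171, 0.002, -0.002]
contact_force: [0.3, 0.2, 1.2]
gripper_width: 0.109
finger_force: 29.4
t 11.3 tcp [543.4 348.  150.5] toolx deg -19.7 F [0.3 0.2 1.2] w 0.109 ff 29.4
turn 26.4 shift [  2.6  -12.48   0.46] | shift w/o turn [ 2.17 12.56  0.46] q [  33.   32.   -5.   53.    0. -128.]
```

View pics/w3.png

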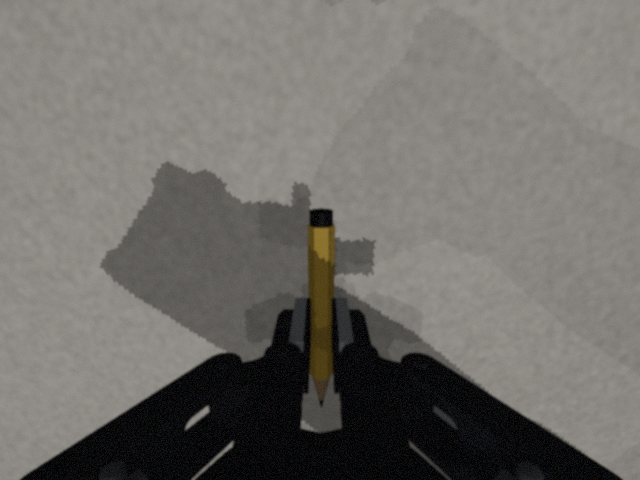

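The short pencil is held straight along the tool, from its black end at (321,210) to its point at (321,404). Next I'll work out how far its middle is from the TCP.

```bash
cat >> h.py <<'E'
def held(d,end,tip,zrel,target,head,z):
    """offset of held pencil's middle in tool axes, and plan so its middle lands on target with tip heading head"""
    s=robot.state(); p=s["position"]; T=R.from_quat(s["tool_rot"]).as_matrix()
    w=world(d,[end,tip],p[2]+zrel); o=(np.c_[w-p[:2],[0,0]]@T)[:,:2]; m=o.mean(0)
    a=np.degrees(np.arctan2(*(o[1]-o[0])[::-1]))  # tip dir in tool frame
    print("ends in tool",o.round(1),"len",np.linalg.norm(o[1]-o[0]).round(1),"mid",m.round(1),"angle",a.round(1))
    hh=head+a  # world heading of tip = h - a
    th=np.radians(hh); off=np.array([np.cos(th)*m[0]+np.sin(th)*m[1],np.sin(th)*m[0]-np.cos(th)*m[1]])
    t=np.array(target)-off; print("tcp target",t.round(1),"tool heading",hh); plan(t[0],t[1],z,hh)
E
python3 -c "
from h import *
d=robot.get_image('wrist');held(d,(321,209),(321,405),-72,(499.5,96.9),1.85,110)"
```

```text
ends in tool [[ 49.5  -0.4]
 [-51.8  -0.5]] len 101.3 mid [-1.2 -0.4] angle -179.9
tcp target [498.3  97.3] tool heading -178.08902035825557
turn 26.39 shift [  2.6  -12.41   1.83] | shift w/o turn [ 2.16 12.49  1.83] q [  33.   32.   -5.   53.    0. -128.]
```

```bash
python3 -m inch '.2 1 0 0 0;.2 1 0 0 0;.2 1 0 0 0;.2 1 0 0 0;.2 1 0 0 0;.2 1 0 0 0;.2 1 0 0 0;.2 1 0 0 0'  >/dev/null
python3 -m inch '.2 1 0 0 0;.2 1 0 0 0;.1 1 0 0 0;0 1 0 0 0;0 .5 0 0 0;0 0 0 1 0;0 0 0 1 0;0 0 0 1 0'  >/dev/null
python3 -m inch '0 0 0 1 0;0 0 0 1 0;0 0 0 1 0;0 0 0 1 0;0 0 0 1 0;0 0 0 1 0;0 0 0 1 0;0 0 0 1 0' >/dev/null
python3 -m inch '0 0 0 1 0;0 0 0 1 0;0 0 0 1 0;0 0 0 1 0;0 0 0 1 0;0 0 0 1 0;0 0 0 1 0;0 0 0 1 0' >/dev/null
python3 -m inch '0 0 0 1 0;0 0 0 1 0;0 0 0 1 0;0 0 0 1 0;0 0 0 1 0;0 0 0 1 0;0 0 0 1 0;0 0 0 .4 0' >/dev/null
python3 -m inch '0 0 0 0 0;0 0 0 0 0' >/dev/null
python3 -c "
from h import *
report(); plan(498.3,97.3,80,-178.1)"
```

```text
t 14.9 tcp [496.1  97.4 145.2] toolx deg -178.1 F [ 0.1 -0.5 -0.3] w 0.107 ff 29.4
turn 0.01 shift [-0.11 -0.01  3.26] | shift w/o turn [-0.11 -0.01  3.26] q [ 11.  20. -26.  44.   0.   9.]
```

```bash
python3 -m inch '-.1 0 1 0 0;0 0 1 0 0;0 0 .8 0 0;0 0 .3 0 0;0 0 .2 0 0;0 0 .05 0 0;0 0 0 0 0;0 0 0 0 0'
python3 -c "
from h import *
report()"
```

```text
t: 15.57
position: [499.3, 97.5, 79.7]
tool_rot: [-0.016, 1.0, 0.0, 0.001]
contact_force: [0.1, -0.8, -0.4]
gripper_width: 0.111
finger_force: 29.4
t 15.57 tcp [499.3  97.5  79.7] toolx deg -178.1 F [ 0.1 -0.8 -0.4] w 0.111 ff 29.4
```

```bash
python3 -m inch '0 0 .1 0 0;0 0 0 0 0;0 0 0 0 0' | grep -E 'pos|cont'
python3 -m inch '0 0 .05 0 0;0 0 0 0 0;0 0 0 0 0' | grep -E 'pos|cont'
python3 -m inch '0 0 .05 0 0;0 0 0 0 0;0 0 0 0 0' | grep -E 'pos|cont'
```

```text
position: [498.8, 97.4, 77.3]
contact_force: [0.2, 0.6, -0.0]
position: [498.9, 97.4, 77.0]
contact_force: [-1.5, -0.2, 7.4]
position: [498.9, 97.4, 76.9]
contact_force: [-4.0, -0.2, 16.2]
```

Contact made, so I'll ease up slightly, release, and lift.

```bash
python3 -m inch '0 0 -.05 0 0;0 0 0 0 .15;0 0 0 0 .25;0 0 0 0 .3;0 0 0 0 .3;0 0 0 0 .3;0 0 -.3 0 .3;0 0 -1 0 .3' | grep -E 'pos|cont|wid'
python3 -m inch '0 0 -1 0 .3;0 0 -1 0 .3;0 0 -1 0 .3;0 0 -1 0 .3;0 0 -1 0 .3;0 0 -1 0 .4;0 0 -1 0 .4;0 0 0 0 .4' | grep -E 'pos|cont|wid'
python3 -c "
from h import *
report(); plan(388,-319,230,7)
d=robot.get_image('wrist');cv2.imwrite('pics/w4.png',d['frame']);pencil(d)"
```

```text
position: [496.5, 96.9, 100.0]
contact_force: [0.3, -0.3, -0.3]
gripper_width: 0.301
position: [500.7, 97.7, 246.2]
contact_force: [0.8, -0.3, 0.6]
gripper_width: 0.392
t 17.65 tcp [500.7  97.7 246.2] toolx deg -178.1 F [ 0.8 -0.3  0.6] w 0.392 ff 0.0
turn 29.14 shift [-8.14 19.99  0.74] | shift w/o turn [  6.31 -20.64   0.74] q [ 11.  15. -17.  58.   0.   9.]
yellow [320. 211.] (array([492.8,  96.6]), array([ 9.4, 76.1]), 2.0)
```

View pics/w4.png

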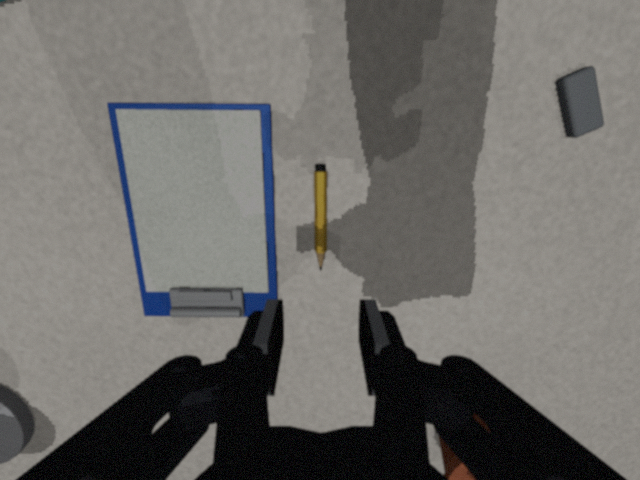

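The short pencil lies parallel to the clipboard's edge, from (320,164) to (321,270), with its point towards the clip. The clipboard corners are at (109,103), (271,104), (277,316) and (145,316).

```bash
cat > clip.py <<'E'
from h import *
from scipy.optimize import least_squares
M=np.array([[-100,-67.5],[-100,67.5],[100,67.5],[100,-67.5]])
def fitclip(d,px):
    w=world(d,px,4)
    def f(v): c,s=np.cos(v[2]),np.sin(v[2]); return (M@np.array([[c,s],[-s,c]])+v[:2]-w).ravel()
    r=least_squares(f,[500,-10,0]); return r.x,r.fun
def loc(v,w): c,s=np.cos(v[2]),np.sin(v[2]); return (np.asarray(w)-v[:2])@np.array([[c,-s],[s,c]])
E
python3 -c "
from clip import *
d=robot.get_image('wrist')
v,e=fitclip(d,[(109,102.5),(271,103.5),(277.5,316.5),(145,316.5)]); print(v[:2].round(1),np.degrees(v[2]).round(2),e.round(1))
w=world(d,[(320,163.5),(321,270.5)],5); print(w.round(1),loc(v,w).round(1),loc(v,w).mean(0).round(1))"
```

```text
[501.  -10.8] 1.24 [-1.2 -1.6 -0.7  1.   1.5  1.6  0.5 -1. ]
[[447.   95.1]
 [546.6  99.1]] [[-51.7 107.1]
 [ 47.9 108.9]] [ -1.9 108. ]
```

```bash
python3 -m inch '.3 -1 0 0 .4;.3 -1 0 0 .4;.3 -1 0 0 .4;.3 -1 0 0 .4;.3 -1 0 0 .4;.3 -1 0 0 .4;.3 -1 0 0 .4;.3 -1 0 0 .4'  >/dev/null
python3 -m inch '.3 -1 0 0 .4;.3 -1 0 0 .4;.3 -1 0 0 .4;.3 -1 0 0 .4;.3 -1 0 0 .4;.3 -1 0 0 .4;.3 -1 0 0 .4;.3 -1 0 0 .4'  >/dev/null
python3 -m inch '.3 -1 0 0 .4;.3 -1 0 0 .4;.3 -1 0 0 .4;.3 -1 0 0 .4;.1 -.6 0 0 .4;0 0 0 1 .4;0 0 0 1 .4;0 0 0 1 .4'  >/dev/null
python3 -m inch '0 0 0 1 .4;0 0 0 1 .4;0 0 0 1 .4;0 0 0 1 .4;0 0 0 1 .4;0 0 0 1 .4;0 0 0 1 .4;0 0 0 1 .4'  >/dev/null
python3 -m inch '0 0 0 1 .4;0 0 0 1 .4;0 0 0 1 .4;0 0 0 1 .4;0 0 0 1 .4;0 0 0 1 .4;0 0 0 1 .4;0 0 0 1 .4'  >/dev/null
python3 -m inch '0 0 0 1 .4;0 0 0 1 .4;0 0 0 1 .4;0 0 0 1 .4;0 0 0 1 .4;0 0 0 1 .4;0 0 0 1 .4;0 0 0 1 .4'  >/dev/null
python3 -m inch '0 0 0 1 .4;0 0 0 1 .4;0 0 0 .1 .4;0 0 0 0 .4'  >/dev/null
python3 -c "
from h import *
report()
d=robot.get_image('wrist');cv2.imwrite('pics/w5.png',d['frame']); np.save('w5.npy',d,allow_pickle=True);pencil(d)"
```

```text
t 22.08 tcp [ 389.8 -317.9  241.1] toolx deg 7.4 F [ 0.1  0.7 -0.2] w 0.4 ff 0.0
yellow [325. 210.] (array([ 394.1, -320.5]), array([ 10. , 147.4]), 7.2)
```

View pics/w5.png

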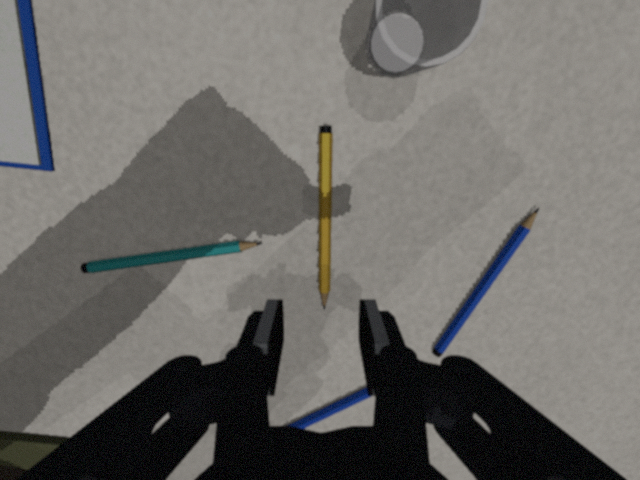

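The long yellow pencil runs from its black end at (325,125) to its point at (324,308). The turquoise pencil's point at (260,242) stays clear of the fingers.

```bash
python3 -c "
from h import *
d=np.load('w5.npy',allow_pickle=True).item()
w=world(d,[(325.5,124.5),(324,308.5)],5); c=w.mean(0); print(w.round(1),c.round(1),np.linalg.norm(w[0]-w[1]))
plan(c[0],c[1],77,7.3)"
```

```text
[[ 473.1 -310.8]
 [ 304.4 -331.7]] [ 388.7 -321.3] 169.99129988926478
turn 0.02 shift [-0.07  0.16  8.21] | shift w/o turn [-0.07  0.16  8.21] q [-39.  15. -18.  58.   0. 133.]
```

```bash
python3 -m inch '0 .2 1 0 .4;0 0 1 0 .4;0 0 1 0 .4;0 0 1 0 .4;0 0 1 0 .4;0 0 1 0 .4;0 0 1 0 .4;0 0 .7 0 .4'  >/dev/null
python3 -m inch '0 0 .3 0 .4;0 0 .2 0 .4;0 0 0 0 .4;0 0 0 0 0;0 0 0 0 0;0 0 0 0 0;0 0 0 0 0;0 0 0 0 0' 30
python3 -m inch '0 0 0 0 0;0 0 0 0 0;0 0 -.5 0 0;0 0 -1 0 0;0 0 -1 0 0;0 0 -1 0 0;0 0 -1 0 0;0 0 0 0 0'
python3 -c "
from h import *
report()
d=robot.get_image('wrist');cv2.imwrite('pics/w6.png',d['frame'])"
```

```text
t: 23.47
position: [391.1, -322.8, 78.7]
tool_rot: [0.998, 0.063, 0.001, 0.001]
contact_force: [-0.0, 0.2, 3.2]
gripper_width: 0.09
finger_force: 26.8
t: 24.13
position: [392.2, -323.8, 171.4]
tool_rot: [0.998, 0.063, 0.002, 0.002]
contact_force: [0.2, -0.9, 1.1]
gripper_width: 0.093
finger_force: 25.3
t 24.13 tcp [ 392.2 -323.8  171.4] toolx deg 7.3 F [ 0.2 -0.9  1.1] w 0.093 ff 25.3
```

View pics/w6.png

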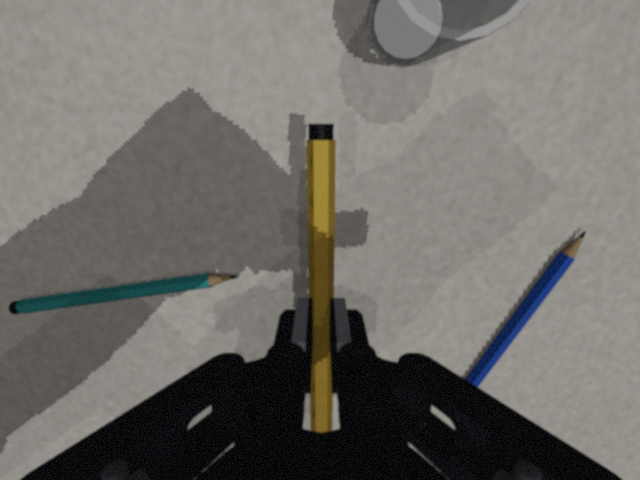

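The long pencil is held, with its black end at (321,123). The point is hidden by the gripper, so I take the middle as 85 mm from that end.

```bash
python3 -c "
from h import *
d=robot.get_image('wrist'); s=robot.state();p=s['position'];T=R.from_quat(s['tool_rot']).as_matrix()
w=world(d,[(321,123.5),(321,405)],p[2]-73); print((np.c_[w-p[:2],[0,0]]@T).round(1))"
python3 -m inch '0 0 0 -1 0;0 0 0 -1 0;0 0 0 -1 0;0 0 0 -1 0;0 0 0 -1 0;0 0 0 -1 0;0 0 0 -1 0;0 0 0 -1 0' >/dev/null
python3 -m inch '0 0 0 -1 0;0 0 0 -1 0;0 0 0 -1 0;0 0 0 -1 0;0 0 0 -1 0;0 0 0 -1 0;0 0 0 -1 0;0 0 0 -1 0' >/dev/null
python3 -m inch '0 0 0 -1 0;0 0 0 -1 0;0 0 0 -1 0;0 0 0 -1 0;0 0 0 -1 0;0 0 0 -1 0;0 0 0 -1 0;0 0 0 -1 0' >/dev/null
python3 -m inch '0 0 0 -1 0;0 0 0 -1 0;0 0 0 -1 0;0 0 0 -1 0;0 0 0 -1 0;0 0 0 0 0' >/dev/null
python3 -c "
from h import *
report()
u=np.array([np.cos(np.radians(1.5)),np.sin(np.radians(1.5))]);v=np.array([-u[1],u[0]]); t=np.array([501.5,-10.7])+147.5*v; print(t); plan(t[0],t[1],150,181.5)"
```

```text
[[ 83.    1.3   0.1]
 [-52.5   1.2  -0.1]]
t 26.73 tcp [ 389.7 -321.7  166.3] toolx deg -178.6 F [ 1.  -1.5 -0.3] w 0.089 ff 25.3
[497.63890012 136.74945543]
turn -0.02 shift [-6.   22.77  0.85] | shift w/o turn [-5.94 22.79  0.85] q [-40.  19. -24.  47.  -0. -41.]
```

```bash
python3 -m inch '-.25 1 0 0 0;-.25 1 0 0 0;-.25 1 0 0 0;-.25 1 0 0 0;-.25 1 0 0 0;-.25 1 0 0 0;-.25 1 0 0 0;-.25 1 0 0 0'  >/dev/null
python3 -m inch '-.25 1 0 0 0;-.25 1 0 0 0;-.25 1 0 0 0;-.25 1 0 0 0;-.25 1 0 0 0;-.25 1 0 0 0;-.25 1 0 0 0;-.25 1 0 0 0'  >/dev/null
python3 -m inch '-.25 1 0 0 0;-.25 1 0 0 0;-.25 1 0 0 0;-.25 1 0 0 0;-.25 1 0 0 0;-.25 1 0 0 0;-.4 .8 0 0 0;0 0 0 0 0'  >/dev/null
python3 -m inch '0 0 0 0 0;0 0 0 0 0' | grep wid
python3 -c "
from h import *
report(); plan(495.6,136.7,80,181.5)"
```

```text
gripper_width: 0.091
t 28.9 tcp [497.5 135.5 167. ] toolx deg -178.8 F [ 0.4 -0.2 -0.5] w 0.091 ff 25.3
turn -0.05 shift [0.08 0.07 4.35] | shift w/o turn [0.08 0.07 4.35] q [ 15.  20. -23.  48.  -0.  14.]
```

```bash
python3 -m inch '0 .05 1 -.05 0;.1 0 1 0 0;0 0 1 0 0;0 0 .8 0 0;0 0 .3 0 0;0 0 .1 0 0;0 0 0 0 0;0 0 0 0 0' | grep -E 'pos|cont'
python3 -m inch '0 0 .1 0 0;0 0 0 0 0;0 0 0 0 0' | grep -E 'pos|cont'
python3 -m inch '0 0 .05 0 0;0 0 0 0 0;0 0 0 0 0' | grep -E 'pos|cont'
```

```text
position: [496.9, 136.8, 84.6]
contact_force: [-0.5, 0.1, 0.7]
position: [496.9, 137.1, 82.5]
contact_force: [-0.9, 0.7, -0.7]
position: [496.5, 137.1, 81.0]
contact_force: [-1.1, -0.7, -0.9]
```

```bash
python3 -m inch '0 0 .05 0 0;0 0 0 0 0;0 0 0 0 0' | grep -E 'pos|cont'
python3 -m inch '0 0 .05 0 0;0 0 0 0 0;0 0 0 0 0' | grep -E 'pos|cont'
python3 -m inch '0 0 .04 0 0;0 0 0 0 0;0 0 0 0 0' | grep -E 'pos|cont'
```

```text
position: [496.4, 137.0, 79.8]
contact_force: [-0.3, -0.8, -0.1]
position: [496.5, 137.0, 78.8]
contact_force: [0.0, 0.0, -0.4]
position: [496.5, 137.0, 78.7]
contact_force: [-2.2, -0.3, 5.3]
```

```bash
python3 -m inch '0 0 0 0 .15;0 0 0 0 .25;0 0 0 0 .3;0 0 0 0 .3;0 0 0 0 .3;0 0 -.3 0 .3;0 0 -1 0 .3;0 0 -1 0 .3' | grep -E 'cont|wid'
python3 -m inch '0 0 -1 0 .4;0 0 -1 0 .4;0 0 -1 0 .5;0 0 -1 0 .7;0 0 -1 0 1;0 0 -1 0 1;0 0 0 0 1;0 0 0 0 1' | grep -E 'cont|wid'
python3 -c "
from clip import *
report(); plan(543,-355,230,-178)
d=robot.get_image('wrist');cv2.imwrite('pics/w7.png',d['frame']);pencil(d)"
```

```text
contact_force: [-0.1, 0.5, 0.7]
gripper_width: 0.302
contact_force: [0.5, -0.5, -0.2]
gripper_width: 1.004
t 32.15 tcp [497.3 137.2 245.5] toolx deg -178.4 F [ 0.5 -0.5 -0.2] w 1.004 ff 0.0
turn -0.07 shift [ -1.42 -24.68   0.76] | shift w/o turn [ -1.62 -24.67   0.76] q [ 15.  16. -16.  58.   0.  14.]
yellow [320. 208.] (array([491.7, 136.6]), array([ 10.2, 147.5]), 1.8)
yellow [277. 215.] (array([492.4,  97.2]), array([10.1, 75.4]), 1.9)
```

View pics/w7.png

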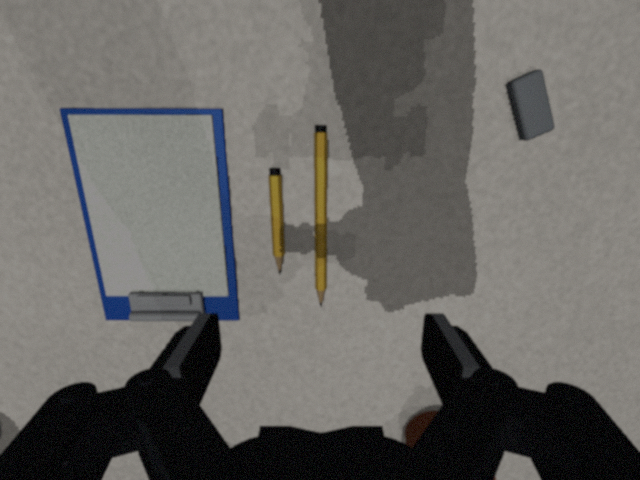

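Both pencils lie parallel with their middles level: the short one runs (275,168)–(280,273) and the long one (321,125)–(321,305). The cup is next, but first I'll locate the lamp shade to check clearance.

```bash
python3 -c "
from clip import *
d=robot.get_image('wrist')
v,e=fitclip(d,[(61.5,108),(223,108.5),(239.5,320),(106,320.5)]); print(v[:2].round(1),np.degrees(v[2]).round(2),e.round(1))
for q in ([(275,167.5),(280,273.5)],[(321,124.5),(321,305.5)]): print(loc(v,world(d,q,5)).round(1),loc(v,world(d,q,5)).mean(0).round(1))
a=robot.get_image('scene');b=robot.get_image('side')
for z in range(150,290,20): print(z,world(a,[(201,286)],z)[0].round(),world(b,[(492,246)],z)[0].round())
"
python3 -m inch '-.06 -1 0 0 1;-.06 -1 0 0 1;-.06 -1 0 0 1;-.06 -1 0 0 1;-.06 -1 0 0 1;-.06 -1 0 0 1;-.06 -1 0 0 1;-.06 -1 0 0 1' >/dev/null
python3 -m inch '-.06 -1 0 0 1;-.06 -1 0 0 1;-.06 -1 0 0 1;-.06 -1 0 0 1;-.06 -1 0 0 1;-.06 -1 0 0 1;-.06 -1 0 0 1;-.06 -1 0 0 1' >/dev/null
```

```text
[500.9 -10.8] 1.22 [-1.1 -1.4 -0.8  0.9  1.5  0.9  0.5 -0.4]
[[-51.8 107.8]
 [ 47.4 108.9]] [ -2.2 108.4]
[[-87.1 147.4]
 [ 81.4 148.2]] [ -2.9 147.8]
150 [ 710. -298.] [ 797. -223.]
170 [ 720. -291.] [ 784. -239.]
190 [ 731. -284.] [ 771. -255.]
210 [ 742. -277.] [ 758. -271.]
230 [ 752. -271.] [ 745. -287.]
250 [ 763. -264.] [ 732. -303.]
270 [ 773. -257.] [ 719. -319.]
```

```bash
python3 -m inch '-.1 -1 0 0 1;-.1 -1 0 0 1;-.1 -1 0 0 1;-.1 -1 0 0 1;-.1 -1 0 0 1;-.1 -1 0 0 1;0 -1 0 0 1;0 -1 0 0 1' >/dev/null
python3 -m inch '0 -.6 0 0 1;0 0 0 0 1' >/dev/null
python3 -c "
from h import *
report()
d=robot.get_image('wrist');cv2.imwrite('pics/w8.png',d['frame'])"
```

```text
t 34.52 tcp [ 540.7 -356.   242.7] toolx deg -178.6 F [ 0.4 -0.4  0.4] w 0.997 ff 0.0
```

View pics/w8.png

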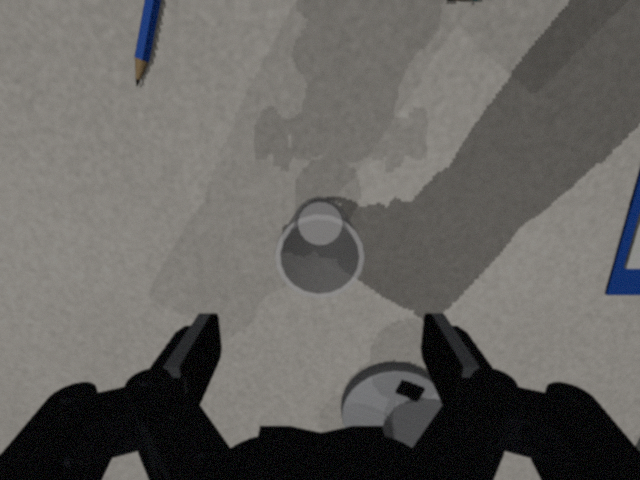

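The cup rim is a circle centred at (320,254) and about 88 px across. The cup's floor is centred at (320,223), so it stands upright.

```bash
python3 -c "
from h import *
d=robot.get_image('wrist')
print(world(d,[(320,254),(276,254),(364,254)],95).round(1),world(d,[(320,223)],4).round(1))
w=world(d,[(320,254)],95)[0]; plan(w[0],w[1],117,-178.6)"
```

```text
[[ 536.3 -355.3]
 [ 537.  -384.3]
 [ 535.6 -326.2]] [[ 538.9 -355.2]]
turn 0.02 shift [ 0.21 -0.09  6.31] | shift w/o turn [ 0.21 -0.09  6.31] q [-33.  28.   4.  66.   0. -35.]
```

```bash
python3 -m inch '.15 -.05 1 0 1;0 0 1 0 1;0 0 1 0 1;0 0 1 0 1;0 0 1 0 1;0 0 .8 0 1;0 0 .4 0 1;0 0 0 0 1' >/dev/null
python3 -m inch '0 0 0 0 .7;0 0 0 0 .6;0 0 0 0 .6;0 0 0 0 .6;0 0 0 0 .6;0 0 0 0 .6' 25
python3 -m inch '0 0 0 0 .6;0 0 0 0 .6' |grep -E 'pos|fing'
python3 -m inch '0 0 -.3 0 .6;0 0 -.6 0 .6;0 0 -1 0 .6;0 0 -.8 0 .6;0 0 -.4 0 .6;0 0 0 0 .6'
python3 -c "
from h import *
report(); u=np.array([np.cos(np.radians(1.4)),np.sin(np.radians(1.4))]); t=np.array([501.5,-10.7])+150*u; print(t); plan(t[0],t[1],190,-178.6)
d=robot.get_image('wrist');cv2.imwrite('pics/w9.png',d['frame'])"
```

```text
t: 35.78
position: [539.0, -355.5, 121.8]
tool_rot: [-0.014, 1.0, -0.001, 0.001]
contact_force: [0.3, 0.4, 6.2]
gripper_width: 0.671
finger_force: 26.3
position: [539.0, -355.5, 121.8]
finger_force: 26.3
t: 36.45
position: [539.0, -355.8, 184.3]
tool_rot: [-0.014, 1.0, -0.001, 0.002]
contact_force: [0.1, 0.6, -0.6]
gripper_width: 0.67
finger_force: 26.9
t 36.45 tcp [ 539.  -355.8  184.3] toolx deg -178.4 F [ 0.1  0.6 -0.6] w 0.67 ff 26.9
[651.45522347  -7.03517328]
turn 0.03 shift [-6.05 17.29 -0.3 ] | shift w/o turn [-6.09 17.28 -0.3 ] q [-33.  30.  -2.  57.  -0. -35.]
```

View pics/w9.png

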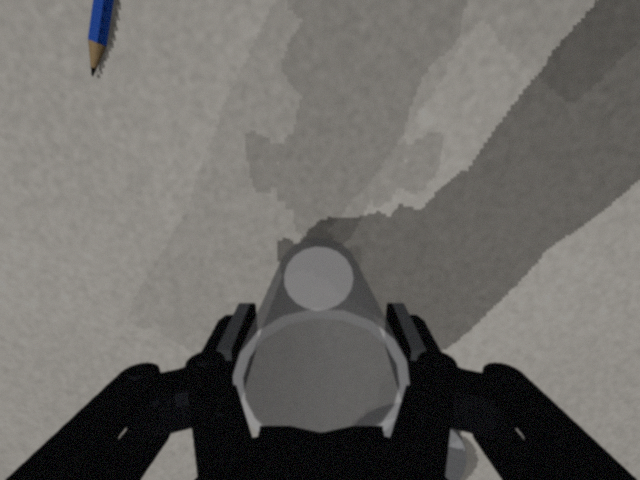

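The cup is held upright between the pads, with its floor at (319,278).

```bash
python3 -c "
from h import *
d=robot.get_image('wrist'); print(world(d,[(319,278)],184.3-121.8+4).round(1))"
python3 -m inch '-.1 .3 0 0 .6;-.2 .6 0 0 .6;-.35 1 0 0 .6;-.35 1 0 0 .6;-.35 1 0 0 .6;-.35 1 0 0 .6;-.35 1 0 0 .6;-.35 1 0 0 .6' >/dev/null
python3 -m inch '-.35 1 0 0 .6;-.35 1 0 0 .6;-.35 1 0 0 .6;-.35 1 0 0 .6;-.35 1 0 0 .6;-.35 1 0 0 .6;-.35 1 0 0 .6;-.35 1 0 0 .6' >/dev/null
python3 -m inch '-.35 1 0 0 .6;-.35 .8 0 0 .6;-.2 .6 0 0 .6;0 0 0 0 .6;0 0 0 0 .6;0 0 0 0 .6' >/dev/null
python3 -c "
from h import *
report(); plan(652,-7,124,-178.6)"
```

```text
[[ 538. -357.]]
t 38.38 tcp [650.   -6.1 181.7] toolx deg -178.4 F [-0.3  0.2 -0.9] w 0.668 ff 27.0
turn 0.03 shift [-0.1  -0.05  2.88] | shift w/o turn [-0.1  -0.05  2.88] q [-1. 31. -1. 58. -0. -2.]
```

```bash
python3 -m inch '-.1 -.05 .6 0 .6;0 0 1 0 .6;0 0 .6 0 .6;0 0 .3 0 .6;0 0 .2 0 .6;0 0 .1 0 .6;0 0 0 0 .6;0 0 0 0 .6' | grep -E 'pos|cont'
python3 -m inch '0 0 .05 0 .6;0 0 0 0 .6;0 0 0 0 .6' | grep -E 'pos|cont'
python3 -m inch '0 0 .05 0 .6;0 0 0 0 .6;0 0 0 0 .6' | grep -E 'pos|cont'
```

```text
position: [653.1, -7.0, 126.7]
contact_force: [0.3, -0.4, 0.3]
position: [652.9, -6.7, 125.6]
contact_force: [0.4, -0.0, -0.4]
position: [652.6, -6.7, 124.1]
contact_force: [0.4, 0.0, -0.4]
```

```bash
python3 -m inch '0 0 .05 0 .6;0 0 0 0 .6;0 0 0 0 .6' | grep -E 'pos|cont'
python3 -m inch '0 0 .05 0 .6;0 0 0 0 .6;0 0 0 0 .6' | grep -E 'pos|cont'
python3 -m inch '0 0 .05 0 .6;0 0 0 0 .6;0 0 0 0 .6' | grep -E 'pos|cont'
```

```text
position: [652.6, -6.8, 123.0]
contact_force: [-0.1, 0.0, -1.2]
position: [652.6, -6.7, 122.0]
contact_force: [0.0, -0.9, -1.0]
position: [653.1, -6.8, 121.8]
contact_force: [-0.3, 0.2, 4.0]
```

```bash
python3 -m inch '0 0 0 0 .72;0 0 0 0 .78;0 0 0 0 .85;0 0 0 0 .95;0 0 0 0 1;0 0 0 0 1;0 0 -.3 0 1;0 0 -.7 0 1' | grep -E 'cont|wid'
python3 -m inch '0 0 -1 0 1;0 0 -1 0 1;0 0 -1 0 1;0 0 -1 0 1;0 0 -1 0 1;0 0 -.5 0 1;0 0 0 0 1;0 0 0 0 1' | grep -E 'cont|wid'
python3 -c "
from h import *
report(); plan(395,305,230,206)
d=robot.get_image('wrist');cv2.imwrite('pics/w10.png',d['frame'])"
```

```text
contact_force: [-0.0, -0.2, 0.3]
gripper_width: 0.999
contact_force: [0.3, 0.2, -0.9]
gripper_width: 1.0
t 41.63 tcp [652.9  -6.7 251.4] toolx deg -178.4 F [ 0.3  0.2 -0.9] w 1.0 ff 0.0
turn -4.07 shift [ 4.76 19.66  1.05] | shift w/o turn [12.47 15.93  1.05] q [-1. 29.  6. 67.  0. -2.]
```

View pics/w10.png

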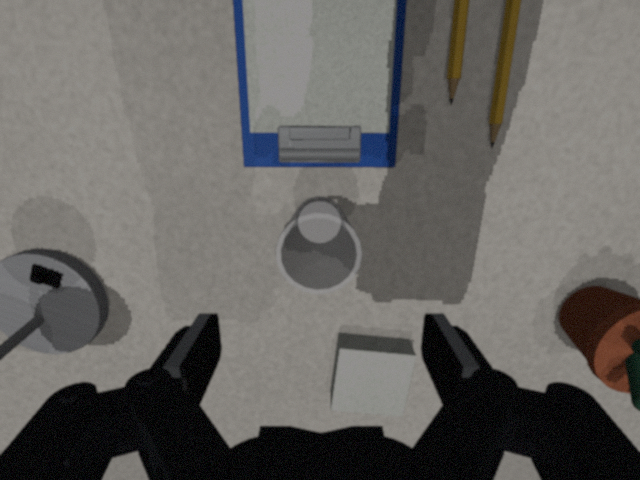

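The cup stands upright at (320,250) on the clipboard's centre line, just beyond the clip, and the notes and plant are undisturbed. Now the eraser.

```bash
python3 -m inch '0 0 0 -1 .6;0 0 0 -1 .6;0 0 0 -1 .6;0 0 0 -1 .6;.25 1 0 0 .6;.25 1 0 0 .6;.25 1 0 0 .6;.25 1 0 0 .6' >/dev/null
python3 -m inch '.25 1 0 0 .6;.25 1 0 0 .6;.25 1 0 0 .6;.25 1 0 0 .6;.25 1 0 0 .6;.25 1 0 0 .6;.25 1 0 0 .6;.25 1 0 0 .6' >/dev/null
python3 -m inch '.25 1 0 0 .6;.25 1 0 0 .6;.25 1 0 0 .6;.25 1 0 0 .6;.25 1 .3 0 .6;.25 1 .4 0 .6;0 .7 .3 0 .6;0 0 0 0 .6' >/dev/null
python3 -m inch '0 0 0 0 .6' >/dev/null
python3 -c "
from h import *
report()
d=robot.get_image('wrist');cv2.imwrite('pics/w11.png',d['frame']);np.save('w11.npy',d,allow_pickle=True)
for p in [(395,305,14)]: print(proj(d,p))"
```

```text
t 43.77 tcp [408.9 291.5 229.5] toolx deg -154.3 F [-1.2  0.3 -0.4] w 0.602 ff 0.0
[[342.52919478 224.72514868]]
```

View pics/w11.png

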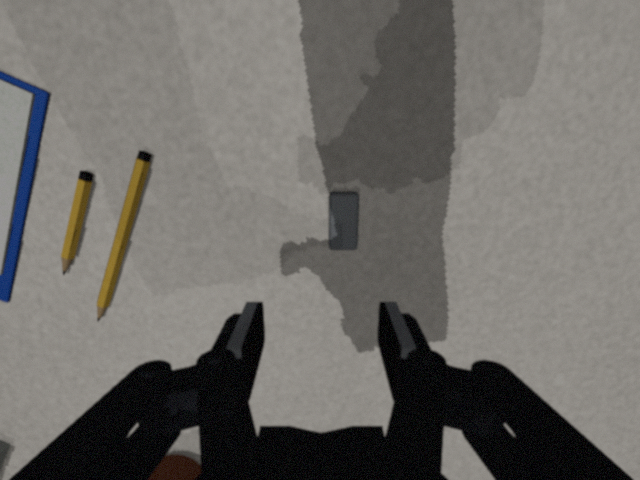

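The eraser spans (329,190)–(359,250), with its long side along the tool's x.

```bash
python3 -c "
from h import *
d=np.load('w11.npy',allow_pickle=True).item()
w=world(d,[(344,220.5),(344,190.5),(344,250),(329.5,220),(358.5,220)],13);print(w.round(1),np.linalg.norm(w[1]-w[2]),np.linalg.norm(w[3]-w[4]))
plan(w[0,0],w[0,1],77,-154.3)"
```

```text
[[391.4 304.6]
 [368.9 293.3]
 [414.8 316.4]
 [396.3 293.5]
 [385.8 315.4]] 51.45967229414844 24.36805236529542
turn -0.02 shift [0.51 1.   7.65] | shift w/o turn [0.52 1.   7.65] q [ 35.  15. -19.  56.  -0.  10.]
```

```bash
python3 -m inch '.25 .5 1 0 .5;.2 .5 1 0 .5;0 0 1 -.1 .5;0 0 1 0 .5;0 0 1 0 .5;0 0 1 0 .5;0 0 .8 0 .5;0 0 .4 0 .5' >/dev/null
python3 -m inch '0 0 .3 0 .5;0 0 .1 0 .5;0 0 0 0 .5;0 0 0 0 .2;0 0 0 0 .2;0 0 0 0 .2;0 0 0 0 .2;0 0 0 0 .2' 30
python3 -m inch '0 0 0 0 .2;0 0 -.5 0 .2;0 0 -1 0 .2;0 0 -1 0 .2;0 0 -1 0 .2;0 0 -.8 0 .2;0 0 0 0 .2'
python3 -c "
from h import *
report(); u=np.array([np.cos(np.radians(1.4)),np.sin(np.radians(1.4))]); t=np.array([501.5,-10.7])-72.5*u; print(t); plan(t[0],t[1],150,271.4)
d=robot.get_image('wrist');cv2.imwrite('pics/w12.png',d['frame']);np.save('w12.npy',d,allow_pickle=True)"
```

```text
t: 45.15
position: [394.1, 306.5, 80.1]
tool_rot: [-0.226, 0.974, 0.0, 0.001]
contact_force: [-0.6, -0.3, 5.8]
gripper_width: 0.28
finger_force: 30.6
t: 45.73
position: [394.8, 307.3, 168.2]
tool_rot: [-0.226, 0.974, 0.001, 0.003]
contact_force: [-0.1, 0.2, -0.0]
gripper_width: 0.277
finger_force: 29.9
t 45.73 tcp [394.8 307.3 168.2] toolx deg -153.8 F [-0.1  0.2 -0. ] w 0.277 ff 29.9
[429.02164199 -12.47133292]
turn -10.87 shift [16.03 -1.31  0.86] | shift w/o turn [  5.52 -15.1    0.86] q [ 38.  18. -25.  46.   0.  12.]
```

View pics/w12.png

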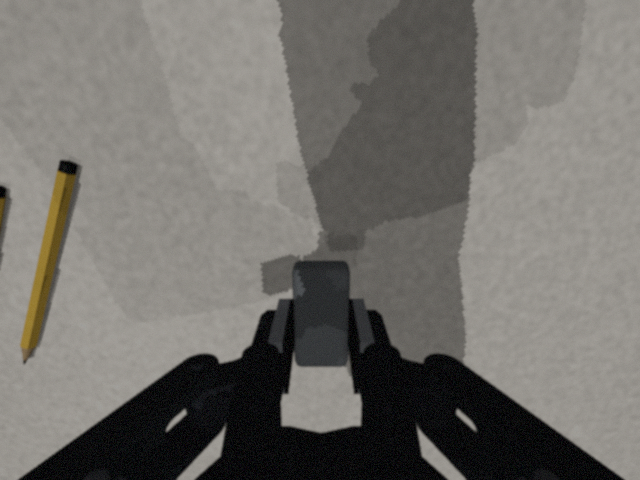

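The eraser is held squarely, spanning rows 262 to 366.

```bash
python3 -c "
from h import *
d=np.load('w12.npy',allow_pickle=True).item(); s=robot.state();p=s['position'];T=R.from_quat(s['tool_rot']).as_matrix()
for z in (102,92):
  w=world(d,[(321,263),(321,365)],z); print((np.c_[w-p[:2],[0,0]]@T).round(1))"
python3 -m inch '0 0 0 -1 .2;0 0 0 -1 .2;0 0 0 -1 .2;0 0 0 -1 .2;0 0 0 -1 .2;0 0 0 -1 .2;0 0 0 -1 .2;0 0 0 -1 .2' >/dev/null
python3 -m inch '0 0 0 -1 .2;0 0 0 -1 .2;0 0 0 -.9 .2;1 -.1 0 0 .2;1 -.1 0 0 .2;1 -.1 0 0 .2;1 -.1 0 0 .2;1 -.1 0 0 .2' >/dev/null
python3 -m inch '1 -.1 0 0 .2;1 -.1 0 0 .2;1 -.1 0 0 .2;1 -.1 0 0 .2;1 -.1 0 0 .2;1 -.1 0 0 .2;1 -.1 0 0 .2;1 0 0 0 .2' >/dev/null
python3 -m inch '1 0 0 0 .2;1 0 0 0 .2;.7 0 0 0 .2;.3 0 0 0 .2;0 0 0 0 .2;0 0 0 0 .2;0 0 0 0 .2' >/dev/null
python3 -c "
from h import *
report(); plan(429,-12.5,90,271.4)"
```

```text
[[ 28.5   0.4  -0.1]
 [-22.1   0.3   0.1]]
[[ 24.5   0.4  -0.1]
 [-29.8   0.4   0.1]]
t 48.37 tcp [425.7 -12.6 164.7] toolx deg -88.4 F [ 0.1  0.1 -0.5] w 0.278 ff 29.9
turn 0.03 shift [-0.   -0.17  3.73] | shift w/o turn [-0.   -0.17  3.73] q [ -2.  12. -35.  43.   0. -93.]
```

```bash
python3 -m inch '-.15 -.15 1 0 .2;0 0 1 0 .2;0 0 .8 0 .2;0 0 .4 0 .2;0 0 .2 0 .2;0 0 .05 0 .2;0 0 0 0 .2;0 0 0 0 .2' | grep -E 'pos|cont'
python3 -m inch '0 0 .08 0 .2;0 0 0 0 .2;0 0 0 0 .2' | grep -E 'pos|cont'
python3 -m inch '0 0 .05 0 .2;0 0 0 0 .2;0 0 0 0 .2' | grep -E 'pos|cont'
```

```text
position: [429.6, -10.0, 96.8]
contact_force: [-0.5, -0.7, -1.0]
position: [429.2, -10.2, 94.9]
contact_force: [0.1, 0.1, -0.4]
position: [428.9, -10.2, 93.5]
contact_force: [-0.1, -0.3, 0.2]
```

```bash
python3 -m inch '0 0 .2 0 .2;0 0 0 0 .2;0 0 0 0 .2' | grep -E 'pos|cont'
python3 -m inch '0 0 .06 0 .2;0 0 0 0 .2;0 0 0 0 .2' | grep -E 'pos|cont'
python3 -m inch '0 0 .05 0 .2;0 0 0 0 .2;0 0 0 0 .2' | grep -E 'pos|cont'
```

```text
position: [428.6, -10.2, 89.2]
contact_force: [0.4, 0.6, -0.3]
position: [428.9, -10.2, 88.2]
contact_force: [1.0, -0.2, -0.6]
position: [428.9, -10.2, 87.3]
contact_force: [-0.6, 0.1, 0.4]
```

```bash
python3 -m inch '0 0 .05 0 .2;0 0 0 0 .2;0 0 0 0 .2' | grep -E 'pos|cont'
python3 -m inch '0 0 .02 0 .2;0 0 0 0 .2;0 0 0 0 .2' | grep -E 'pos|cont'
```

```text
position: [429.0, -10.2, 87.1]
contact_force: [-3.1, 0.3, 7.9]
position: [429.0, -10.2, 87.0]
contact_force: [-2.9, 0.5, 12.8]
```

```bash
python3 -m inch '0 0 -.02 0 .3;0 0 0 0 .35;0 0 0 0 .45;0 0 0 0 .5;0 0 0 0 .5;0 0 -.3 0 .5;0 0 -1 0 .5;0 0 -1 0 .5' | grep -E 'cont|wid'
python3 -m inch '0 0 -1 0 .5;0 0 -1 0 .5;0 0 -1 0 .5;0 0 -1 0 .5;0 0 -1 0 .5;0 0 -1 0 .5;0 0 -1 0 .5;0 0 -1 0 .5' | grep -E 'cont|wid'
python3 -m inch '0 0 0 0 .5;0 0 0 0 .5' >/dev/null
python3 -c "
from h import *
report()
d=robot.get_image('wrist');cv2.imwrite('pics/w13.png',d['frame']);np.save('w13.npy',d,allow_pickle=True)"
```

```text
contact_force: [-0.1, -0.0, -0.1]
gripper_width: 0.501
contact_force: [0.5, -0.7, 0.4]
gripper_width: 0.504
t 52.28 tcp [429.6 -10.2 293.5] toolx deg -88.4 F [ 0.3  0.  -0. ] w 0.496 ff 0.0
```

View pics/w13.png

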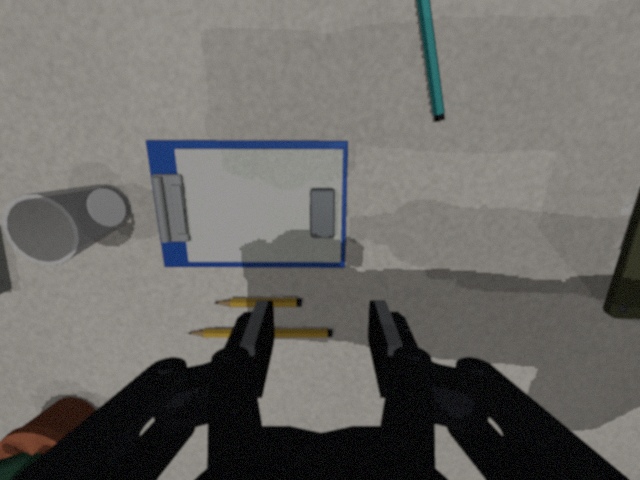

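The eraser lies on the paper at (322,213), parallel to the edge. The cup's foot is at (107,207), and the pencils lie along the correct side. I'll check the numbers.

```bash
python3 -c "
from clip import *
d=np.load('w13.npy',allow_pickle=True).item()
v,e=fitclip(d,[(347.5,141),(345,267),(165,266.5),(147,140.5)]); print(v[:2].round(1),np.degrees(v[2]).round(2),e.round(1))
v=np.array([501.3,-10.8,np.radians(1.4)])
w=world(d,[(310,188),(335,188),(335,238),(310,238)],19); l=loc(v,w); print('eraser',l.round(1),l.mean(0).round(1))
print('cup',loc(v,world(d,[(107,207)],4)).round(1),loc(v,world(d,[(42.5,228)],95)).round(1))
print(loc(v,world(d,[(189,333),(333,333)],5)).round(1),loc(v,world(d,[(216,302),(301,302)],5)).round(1))"
```

```text
[501.9 -12.3] 1.37 [-1.5 -1.  -0.8  1.   0.7  1.   1.5 -0.9]
eraser [[-61.3 -24.3]
 [-85.8 -24.3]
 [-86.5  27. ]
 [-60.8  27.1]] [-73.6   1.4]
cup [[151.1  -1.6]] [[149.   -4.2]]
[[ 82.8 148.5]
 [-86.4 148. ]] [[ 47.3 107.9]
 [-49.5 107.6]]
```

```bash
python3 -c "
from station import robot
print(robot.close_job())"
```

```text
the job is handed in; nothing more can be done
None
```

The desk is laid out as asked and the job is handed in at about 52 s: the last camera check put both pencils, the cup and the eraser within about 5 mm of their intended positions, and I did not touch the lamp, plant or note block.

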